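Raise the engraver's chip-guard window to its mark

ROBOT

A 6-joint arm with a two-finger parallel gripper is mounted at the origin on the work surface. World frame = base frame: x ahead of the robot, y to its left, z up, the work surface at z = 0. Lengths are in m, angles in rad, forces in N, time in s.
With the tool pointing down it reaches from about 0.3 to 0.75 m from the base axis. Payload 8.5 kg.
Tool frame: the origin (TCP) lies where the fingers leave the gripper's body, on its centre line; the fingertips stand 73 mm ahead of it and the grasp point (between the pads) lies 54 mm ahead of it; x points along the fingers, y is the direction in which the jaws open and shut, and the axes are right-handed (so a half turn about x gives the same grasp; the last joint's range is limited). The gripper opens to 85 mm and grips with 20 to 120 N. Pads are 22 mm wide; open, the fingers measure 114 mm over their backs; the gripper's body (76 mm by 85 mm) begins 54 mm behind the grasp point. The pads swing forward as they close: fully open they stand 13 mm farther back than shut.
Start: joints at [1.113, 0.381, 1.297, -0, 1.464, -0.215], TCP at [0.132, 0.534, 0.304] pointing down, gripper open.
Joint ranges: [-3.11, 3.11], [-0.89, 2.33], [0.22, 2.48], [-1.42, 4.56], [0.17, 2.85], [-2.88, 2.88]. Speed limits (rad/s): [2.39, 2.39, 3.14, 3.14, 3.14, 3.14].

INTERFACE

Orientations are given as a unit quaternion [x, y, z, w].
In Python, from rig import * gives the robot as it stands.
- The arm moves only by the tool send_rows, never from a script. Its argument "plan" is a list of rows, each a list of 7 numbers: the turn, a rotation vector about the tool's x, y, z in rad, then the shift along the tool's x, y, z in cm, then the finger opening in cm, from 0 to 8.54. In form: [[ax, ay, az, tx, ty, tz, claw], ...]. A call has 1 to 20 rows; each row shifts and turns the pose as measured when the row begins, along the tool's axes as they then stand; what a row does not reach is not made up. A row lasts 1/12 s, in which the tool goes at most 41.7 mm and 7.16 degrees, less where a joint would pass 70% of its speed; a pose out of reach is approached as far as the arm can. A call is refused whole if a number of a shift passes 4.17 or a number of a turn 0.125, either way. A call with a gripper value outside its range is refused whole. The fingers move at their own pace and stop on an object; "newtons" is the grip in N (left out, the last holds). Time passes only in rows, so rows that do not move let the fingers close. It gives the time, the measured TCP pose, the force and the opening at its end, in the units of the state.
- get_state(): the state, without advancing time (a new reading comes with each control period).
- camera(name): name is "side" or "top"; returns the picture (420x560x3 uint8, blue, green, red); there is no depth.
- camera_model(name): a dict with "intrinsics" (3x3 intrinsics, pixels), "R" (3x3) and "t" (3): a world point X has camera coordinates R X + t. Camera axes: x right, y down, z forward; pixel columns grow to the right and rows downward; lengths in m; the calibration is good to about 2 mm. A picture is of the moment at which its call begins. camera_model takes no time and is no camera call.
- close_job(): hands the job in, once; it reports no verdict.
The state is a dict: "time": time; "joint_pos": joint angles; "qvel": joint speeds; "joint_efforts": joint torques, N m; "tool_pos": TCP position; "ee_rot": TCP orientation; "wrist_force": force on the tool from outside, world axes, zero at the start; "wrist_torque": the same for the moment, N m; "grip_width": opening from 0.0 (shut) to 1.0 (fully open).
Only numpy, scipy, OpenCV 4.12 (cv2) and the standard library are available. Lean on these libraries where they do the work, as an engineer would, in place of code of your own. Each camera call takes 0.05 s, during which the arm holds its last target.

TASK

With your fingertips under the lip of the engraving machine's counterweighted guard window, push the window up along its sloping guides until the pointer blade on the lip is level with the marker blade clamped on the guide beside it, then let go and move clear. Do not pinch the lip; leave the marker and the things lying around the machine as they are.

Things in the scene. Friction and masses are not known exactly. Their poses are not given: they have to be found in the camera images.
- machine: Bench engraver, fixed: white base 380 x 420 x 50 mm, teal bed (top 78 mm up), spindle column 350 mm high at left rear. Two aluminium guides (34 mm wide, at y = +170 and -170 mm) rise at the front, leaning back 40 degrees from vertical. Origin: on the bench, 170 mm behind the base's front face, midway across; x points from that front (robot side) to the back, y left, z up.
- sash (a joint): Guard window: clear plastic in an aluminium frame 300 mm wide, 220 mm high. Slides up the guides; value in m along the slope, 0 = closed (bottom), 0.25 = top stop. Slope direction in the machine's frame: (0.643, 0, 0.766). Counterweighted: it stays where it is left; 1 to 5 N along the slope moves it.
- lip_edge (a point): Middle of the lower outer edge of the lip: an aluminium bar on the window's bottom edge, 240 mm wide, 12 mm thick, 40 mm deep, square to the pane (towards the robot and 40 degrees upward), a black rubber strip on its upper face. Axes: x into the machine, square to the pane, y left, z up the slope. Free below down to the base (50 mm above the bench). Closed, this edge is 162 mm above the bench.
- pointer (a point): The free end of the steel pointer blade (28 mm deep, 5 mm thick) that sticks out sideways beyond the lip's right (-y) end, in front of the right guide; mid-thickness; moves with the window, axes as lip_edge's.
- mark_tip (a point): Inner end, mid-thickness, of the dark steel marker blade (5 mm thick) that points at the window from a clamp on the outer side of the right guide; axes as lip_edge's. At the mark, the two blades face each other end to end across a 3 mm gap, at the same height. At the start it is 80 to 218 mm further up the slope than the pointer.
- bottle: Closed grey bottle, 60 mm across, 170 mm high, standing on the bench to the left of the machine; origin at the centre of its underside. Leave alone.
- brush: Chip brush lying on the bench to the right of the machine. Leave alone.
- blank: Brass blank, 90 x 60 x 6 mm, lying on the bench in front of the machine; origin at the centre of its underside. Leave alone.
- block: Steel block, 50 x 35 x 40 mm, on the bench to the right of the machine; origin at the centre of its underside. Leave alone.

How it is judged:
By the outcome, as a careful person would: the job done as asked, in the order asked, and still so for the second after the job is handed in, with the robot touching nothing.
It also fails if it takes over 48 s, if anything falls off the work surface, if the arm or the gripper's body presses on something with over 40 N, if the wrist force passes 120 N, or if a joint passes its speed limit or range.

## Working session

There is one attempt and no reset: what is moved stays moved. The work goes in short steps, Python scripts to look and compute and a tool call to move; the robot and the scene stay as the last step left them, time stands still between calls to the robot, and variables do not carry over. Pictures are saved under pics/ and viewed, and the job is handed in when it is done.

Besides the shell and the picture viewer there is one more tool, called after "Call:" as name(argument=value, ...), one argument or row to a line, values as JSON. send_rows: Moves the arm, as the interface text tells. Its arguments: {"type":"object","properties":{"plan":{"type":"array","items":{"type":"array","items":{"type":"number"}}},"newtons":{"type":"number"}},"required":["plan"]}

```bash
mkdir -p pics
python3 - <<'E'
from rig import *
import cv2,numpy as np
s=get_state();print(s)
for n in("side","top"):
    cv2.imwrite(f"pics/{n}0.png",camera(n));m=camera_model(n);print(n,m, -m["R"].T@m["t"])
E
```

```text
{'time': 0.0, 'joint_pos': array([ 1.11269003e+00,  3.81166586e-01,  1.29825940e+00, -8.34472808e-06,
        1.46356805e+00, -2.15280824e-01]), 'qvel': array([ 1.13469803e-03,  1.35651541e-03, -6.53080933e-05,  2.89329849e-05,
       -1.28683754e-03, -7.22267960e-04]), 'joint_efforts': array([-2.65087544e-05, -4.48460126e+01, -2.31278801e+01, -2.40082236e-04,
        4.77790614e-03, -8.34990573e-06]), 'tool_pos': array([0.13215349, 0.53369265, 0.30332795]), 'ee_rot': array([ 0.08517205,  0.70206221, -0.08610928,  0.70174038]), 'wrist_force': array([0.08387765, 0.06219742, 0.15673478]), 'wrist_torque': array([0.0099937 , 0.00208619, 0.04466693]), 'grip_width': 0.9993279424811956}
side {'intrinsics': array([[525.28939811,   0.        , 285.92972396],
       [  0.        , 525.28939811, 210.5513281 ],
       [  0.        ,   0.        ,   1.        ]]), 'R': array([[ 0.59150562, -0.80623492,  0.01031302],
       [-0.57814136, -0.43300772, -0.69156119],
       [ 0.5620264 ,  0.40309995, -0.72224425]]), 't': array([-0.33686951,  0.42872685,  0.73553188])} [ 0.0337366  -0.38244678  0.83119867]
top {'intrinsics': array([[383.60809868,   0.        , 279.25463094],
       [  0.        , 383.60809868, 215.95928749],
       [  0.        ,   0.        ,   1.        ]]), 'R': array([[-0.00555489, -0.9999752 ,  0.00432955],
       [-0.99466942,  0.0050795 , -0.10298999],
       [ 0.10296544, -0.00487857, -0.99467297]]), 't': array([0.01788446, 0.60314442, 0.9015982 ])} [0.5071952  0.01921886 0.95883576]
```

View pics/side0.png

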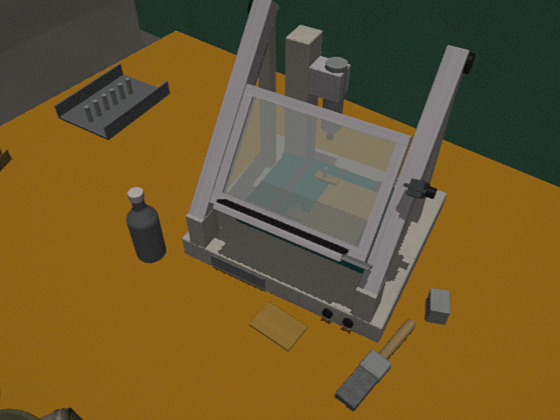

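View pics/top0.png

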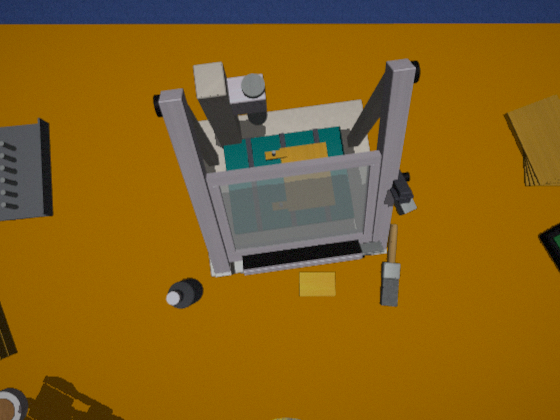

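The side view shows the lip (black strip) from about (218,202) to (347,250), the marker clamp near (420,188), and the blank in front at (278,326). In the top view the lip runs (243,258)–(362,250) and the clamp is at (402,190). I'll zoom in on these.

Run:
```python
import cv2
a=cv2.imread("pics/side0.png");b=cv2.imread("pics/top0.png")
def z(im,x0,y0,x1,y1,k,n):
    c=cv2.resize(im[y0:y1,x0:x1],None,fx=k,fy=k,interpolation=cv2.INTER_CUBIC)
    c=cv2.convertScaleAbs(c,alpha=1.5,beta=10); cv2.imwrite(n,c)
z(a,320,160,460,290,4,"pics/s0z.png")
z(b,330,160,430,300,4,"pics/t0z.png")
z(a,180,180,380,340,4,"pics/s0f.png")
z(b,190,160,390,300,4,"pics/t0f.png")
```

```text
(no output)
```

View pics/s0z.png

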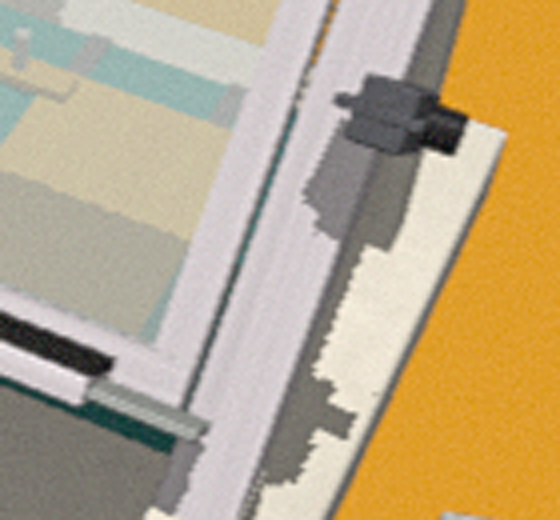

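View pics/t0z.png

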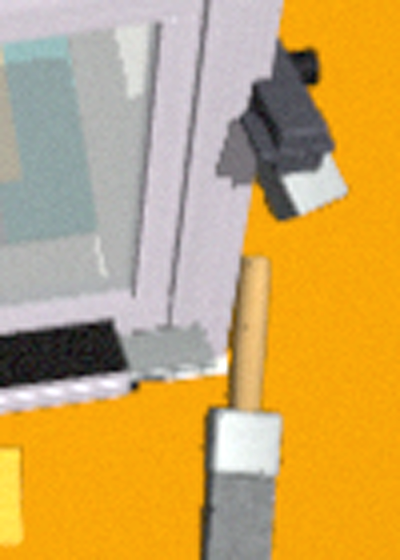

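View pics/s0f.png

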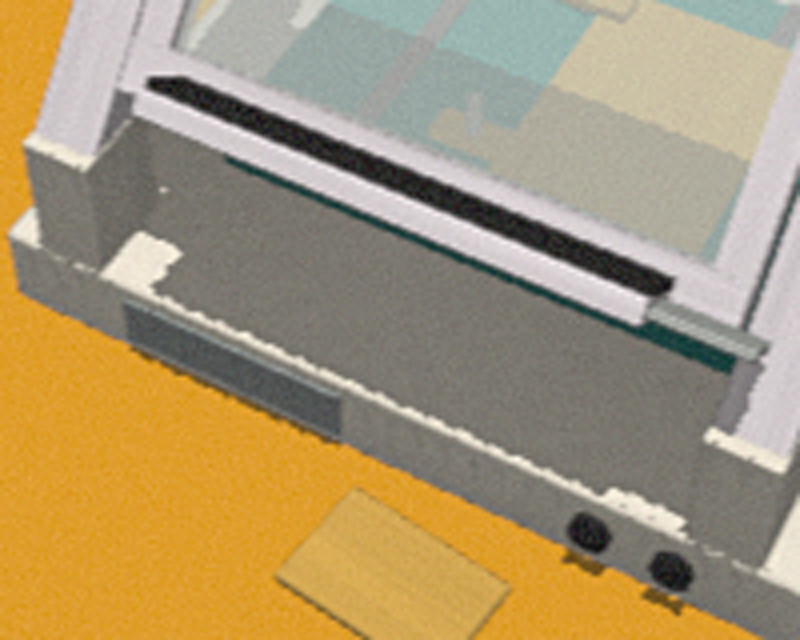

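View pics/t0f.png

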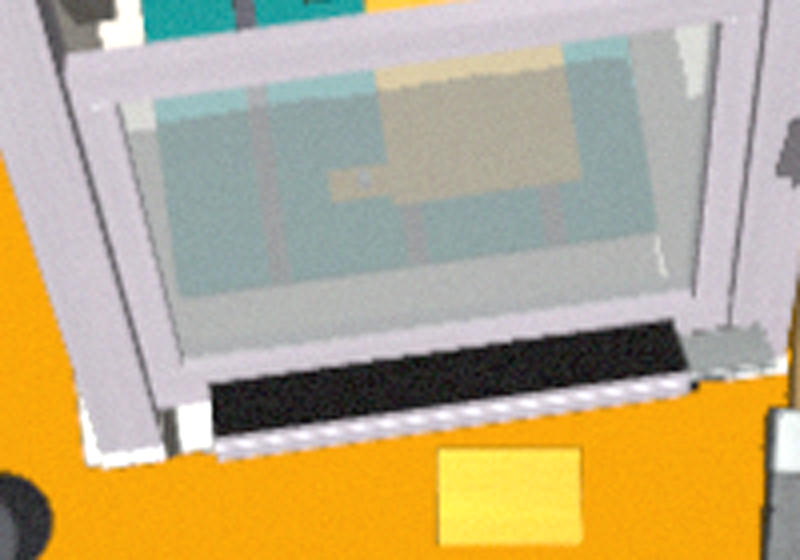

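```bash
cat > h.py <<'E'
from rig import *
import numpy as np,cv2
S=camera_model("side");T=camera_model("top")
def P(m): return m["intrinsics"]@np.c_[m["R"],m["t"]]
def tri(ps,pt):
    X=cv2.triangulatePoints(P(S),P(T),np.array(ps,float).reshape(2,1),np.array(pt,float).reshape(2,1))[:,0];X=X[:3]/X[3]
    e=[np.round(proj(m,X)-p,1) for m,p in((S,ps),(T,pt))]
    return X,e
def proj(m,X):
    p=P(m)@np.r_[X,1];return p[:2]/p[2]
def plane(m,p,z):
    c=-m["R"].T@m["t"];d=m["R"].T@np.linalg.inv(m["intrinsics"])@np.r_[p,1]
    return c+d*(z-c[2])/d[2]
E
python3 - <<'E'
from h import *
np.set_printoptions(precision=4,suppress=True)
for n,a,b in [("lipL low",(213.5,207.5),(245,274.5)),("lipR low",(340,261.2),(362.5,257)),
 ("lipL up",(214.2,203.2),(243.5,269)),("lipR up",(342.5,255),(361.5,254)),
 ("ptr",(371.5,267.5),(384,251)),("mark",(405,184.5),(391,190)),
 ]:
    print(n,*tri(a,b))
print("base top front L side",plane(S,(182.5,238.5),.05), "top FL", plane(T,(212,276.5),.05),"top FR",plane(T,(386.5,252.5),.05))
print("bench FL side",plane(S,(185,253),0.0),"blank side",plane(S,(278,326),0.006),"top",plane(T,(317.5,284),.006))
print("bottle", plane(T,(188,292),0.05),plane(S,(150,253),0.0))
E
```

```text
lipL low [0.4704 0.0843 0.1815] [array([-0.2, -0. ]), array([ 0.2, -0.2])]
lipR low [ 0.5033 -0.1522  0.1791] [array([ 0.1, -0. ]), array([-0.2,  0.1])]
lipL up [0.4797 0.0893 0.1814] [array([0.6, 0. ]), array([-0.7,  0.6])]
lipR up [ 0.5106 -0.1504  0.1859] [array([-0.5,  0.1]), array([ 0.6, -0.5])]
ptr [ 0.5175 -0.1981  0.1833] [array([-1.2,  0.2]), array([ 1.3, -1.1])]
mark [ 0.6238 -0.186   0.2734] [array([ 0.3, -0.1]), array([-0.4,  0.3])]
base top front L side [0.4595 0.1706 0.05  ] top FL [0.4595 0.1731 0.05  ] top FR [ 0.5132 -0.238   0.05  ]
bench FL side [0.4617 0.1748 0.    ] blank side [ 0.4358 -0.0804  0.006 ] top [ 0.4375 -0.0783  0.006 ]
bottle [0.4241 0.2285 0.05  ] [0.4194 0.2315 0.    ]
```

```bash
cat >> h.py <<'E'
from scipy.spatial.transform import Rotation as Ro
np.set_printoptions(precision=4,suppress=True)
yaw=0.132;c,s_=np.cos(yaw),np.sin(yaw);a=np.radians(40)
n=np.array([np.cos(a)*c,np.cos(a)*s_,-np.sin(a)]);u=np.array([np.sin(a)*c,np.sin(a)*s_,np.cos(a)]);yv=np.array([-s_,c,0])
E0=np.array([.4868,-.034,.180])
def goal(sgn): # tool x=n, y=sgn*yv
    y=sgn*yv;return Ro.from_matrix(np.c_[n,y,np.cross(n,y)])
def rep(target,sgn):
    s=get_state();R=Ro.from_quat(s["ee_rot"]);g=goal(sgn)
    print("t",s["time"],"pos",s["tool_pos"],"F",s["wrist_force"],"grip",s["grip_width"],"q",s["joint_pos"])
    print("tool axes(cols)\n",R.as_matrix())
    print("rotvec tool",(R.inv()*g).as_rotvec(),"shift cm tool now",100*R.inv().apply(target-s["tool_pos"]),"in goal frame",100*g.inv().apply(target-s["tool_pos"]))
E
python3 - <<'E'
from h import *
pre=E0-.041*n-.011*u -.05*n-.025*u
print(pre)
for k in(1,-1): rep(pre,k)
E
```

```text
[ 0.3948 -0.0462  0.2109]
t 0.1 pos [0.1321 0.5337 0.3034] F [-0.3233 -0.1276  0.0586] grip 1.0024251132897204 q [ 1.1127  0.3811  1.2982  0.      1.4636 -0.2153]
tool axes(cols)
 [[-0.0006  0.2404  0.9707]
 [-0.0011  0.9707 -0.2404]
 [-1.     -0.0013 -0.0003]]
rotvec tool [-0.3501 -0.8627  0.1646] shift cm tool now [  9.2972 -49.9682  39.4356] in goal frame [ 20.0379 -60.9459   4.7442]
t 0.1 pos [0.1321 0.5337 0.3034] F [-0.3233 -0.1276  0.0586] grip 1.0024251132897204 q [ 1.1127  0.3811  1.2982  0.      1.4636 -0.2153]
tool axes(cols)
 [[-0.0006  0.2404  0.9707]
 [-0.0011  0.9707 -0.2404]
 [-1.     -0.0013 -0.0003]]
rotvec tool [2.5316 0.2254 1.1813] shift cm tool now [  9.2972 -49.9682  39.4356] in goal frame [20.0379 60.9459 -4.7442]
```

Call:
send_rows(
  plan=[
    [0,0,0,0,-1.5,1,0],
    [0,0,0,0,-3.1,2,0],
    [0,0,0,0,-3.1,2,0],
    [0,0,0,0,-3.1,2,0],
    [0,0,0,0,-3.1,2,0],
    [0,0,0,0,-3.1,2,0],
    [0,0,0,0,-3.1,2,0],
    [0,0,0,0,-3.1,2,0],
    [0,0,0,0,-3.1,2,0],
    [0,0,0,0,-3.1,2,0],
    [0,0,0,0,-3.1,2,0],
    [0,0,0,0,-3.1,2,0],
    [0,0,0,0,-3.1,2,0],
    [0,0,0,0,-3.1,2,0],
    [0,0,0,0,-3.1,2,0],
    [0,0,0,0,-3.1,2,0],
  ],
  newtons=20,
)

```text
time: 1.43
tool_pos: [0.3191, -0.0255, 0.3006]
ee_rot: [0.079, 0.703, -0.083, 0.702]
wrist_force: [1.5, 1.9, 0.5]
grip_width: -0.005
```

Run:
```python
from h import *
rep(E0-.041*n-.011*u -.05*n-.025*u,1)
```

```text
t 1.4333 pos [ 0.3191 -0.0255  0.3006] F [1.5418 1.891  0.4834] grip -0.005356813779746724 q [-0.4525 -0.0362  1.8403 -0.0053  1.3371 -1.7919]
tool axes(cols)
 [[-0.0018  0.2281  0.9736]
 [-0.0048  0.9736 -0.2281]
 [-1.     -0.0051 -0.0007]]
rotvec tool [-0.3367 -0.8645  0.1626] shift cm tool now [ 8.969  -0.2443  7.847 ] in goal frame [11.306  -3.0489 -2.2266]
```

Call:
send_rows(
  plan=[
    [-0.042,-0.108,0.02,0,0,0,0],
    [-0.042,-0.108,0.02,0,0,0,0],
    [-0.042,-0.108,0.02,0,0,0,0],
    [-0.042,-0.108,0.02,0,0,0,0],
    [-0.042,-0.108,0.02,0,0,0,0],
    [-0.042,-0.108,0.02,0,0,0,0],
    [-0.042,-0.108,0.02,0,0,0,0],
    [-0.042,-0.108,0.02,0,0,0,0],
    [0,0,0,0,0,0,0],
  ],
)

```text
time: 2.18
tool_pos: [0.3315, -0.0177, 0.3163]
ee_rot: [-0.012, 0.363, 0.039, 0.931]
wrist_force: [-1.3, 0.0, 0.3]
grip_width: 0.0
```

Run:
```python
from h import *
rep(E0-.041*n-.011*u -.05*n-.025*u,1)
```

```text
t 2.1833 pos [ 0.3315 -0.0177  0.3163] F [-1.263   0.0111  0.2813] grip 0.0003111647740999961 q [-0.7845 -0.2678  2.1538  0.8487  0.8492 -2.8828]
tool axes(cols)
 [[ 0.7336 -0.0808  0.6748]
 [ 0.0638  0.9967  0.0501]
 [-0.6766  0.0063  0.7363]]
rotvec tool [-0.0385 -0.0449  0.0342] shift cm tool now [11.5852 -3.4191 -3.6327] in goal frame [11.2865 -3.6585 -4.2819]
```

Joint 6 has drifted to the edge of its range, so I'm turning the tool half a turn the other way. The grasp is the same either way.

Call:
send_rows(
  plan=[
    [0.06,0,0,0,0,0,0],
    [0.12,0,0,0,0,0,0],
    [0.12,0,0,0,0,0,0],
    [0.12,0,0,0,0,0,0],
  ],
)

```text
time: 2.52
tool_pos: [0.3304, -0.0176, 0.3148]
ee_rot: [0.186, 0.367, -0.04, 0.911]
wrist_force: [-0.0, -0.0, -0.6]
grip_width: 0.003
```

Run:
```python
from h import *
rep(E0-.041*n-.011*u -.05*n-.025*u,-1)
```

```text
t 2.5167 pos [ 0.3304 -0.0176  0.3148] F [-0.0429 -0.0266 -0.5694] grip 0.00257445845991701 q [-0.7847 -0.2676  2.1548  0.8391  0.8512 -2.4493]
tool axes(cols)
 [[ 0.728   0.2088  0.653 ]
 [ 0.0638  0.9277 -0.3677]
 [-0.6826  0.3094  0.6621]]
rotvec tool [2.6737 0.0607 0.0613] shift cm tool now [11.5995 -4.5217 -1.6252] in goal frame [11.282   3.6804  4.0997]
```

Call:
send_rows(
  plan=[
    [0.122,0,0,0,0,0,0],
    [0.122,0,0,0,0,0,0],
    [0.122,0,0,0,0,0,0],
    [0.122,0,0,0,0,0,0],
    [0.122,0,0,0,0,0,0],
    [0.122,0,0,0,0,0,0],
    [0.122,0,0,0,0,0,0],
    [0.122,0,0,0,0,0,0],
    [0.122,0,0,0,0,0,0],
    [0.122,0,0,0,0,0,0],
    [0.122,0,0,0,0,0,0],
    [0.122,0,0,0,0,0,0],
    [0.122,0,0,0,0,0,0],
    [0.122,0,0,0,0,0,0],
    [0.122,0,0,0,0,0,0],
    [0.122,0,0,0,0,0,0],
    [0.122,0,0,0,0,0,0],
    [0.122,0,0,0,0,0,0],
    [0.122,0,0,0,0,0,0],
    [0.122,0,0,0,0,0,0],
  ],
)

```text
time: 4.18
tool_pos: [0.3267, -0.0178, 0.3062]
ee_rot: [0.913, 0.085, -0.384, 0.109]
wrist_force: [-0.5, 0.7, -0.3]
grip_width: 0.002
```

Run:
```python
from h import *
rep(E0-.041*n-.011*u -.05*n-.025*u,-1)
```

```text
t 4.1833 pos [ 0.3267 -0.0178  0.3062] F [-0.4996  0.6701 -0.3025] grip 0.001919619774203171 q [-0.7782 -0.2548  2.1543  0.7839  0.8627  0.0845]
tool axes(cols)
 [[ 0.6912  0.2389 -0.682 ]
 [ 0.0717 -0.9618 -0.2642]
 [-0.7191  0.1337 -0.682 ]]
rotvec tool [ 0.1739  0.106  -0.0108] shift cm tool now [11.3541  3.0892  2.6043] in goal frame [11.0086  3.7167  3.1998]
```

Call:
send_rows(
  plan=[
    [0.09,0.055,-0.005,0,0,0,0],
    [0.09,0.055,-0.005,0,0,0,0],
    [0,0,0,0,1.3,1.2,0],
    [0,0,0,0,1.3,1.2,0],
    [0,0,0,1,1.3,1.2,0],
    [0,0,0,2,0,0,0],
    [0,0,0,2,0,0,0],
    [0,0,0,2,0,0,0],
    [0,0,0,1,0,0,0],
  ],
)

```text
time: 4.93
tool_pos: [0.369, -0.0557, 0.222]
ee_rot: [0.937, 0.058, -0.345, 0.02]
wrist_force: [0.9, 0.2, 0.2]
grip_width: 0.001
```

Run:
```python
from h import *
rep(E0-.041*n-.011*u -.05*n-.025*u,-1)
cv2.imwrite("pics/s1.png",camera("side"))
```

```text
t 4.9333 pos [ 0.369  -0.0557  0.222 ] F [0.9293 0.1652 0.2171] grip 0.0007409238323101592 q [-0.8191  0.0753  2.2979  1.3633  0.682  -0.4629]
tool axes(cols)
 [[ 0.7553  0.1232 -0.6438]
 [ 0.0953 -0.9924 -0.0781]
 [-0.6485 -0.0023 -0.7612]]
rotvec tool [-0.0073  0.0074 -0.005 ] shift cm tool now [ 2.7528 -0.6174 -0.8923] in goal frame [ 2.7624 -0.5971 -0.8763]
```

View pics/s1.png

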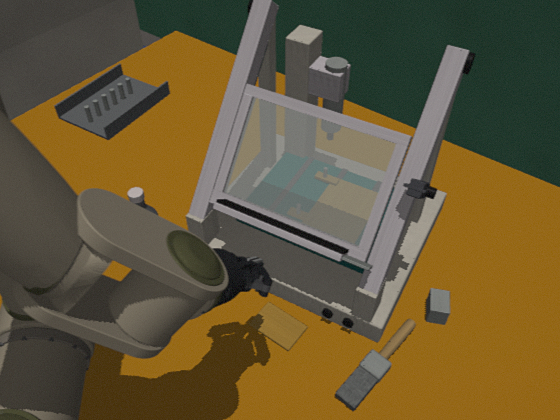

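Call:
send_rows(
  plan=[
    [0,0,0,1.5,-0.2,0,0],
    [0,0,0,1.5,-0.2,0,0],
    [0,0,0,1.5,-0.2,0,0],
    [0,0,0,1.5,0,0,0],
    [0,0,0,1,0,0,0],
    [0,0,0,0,0,0,0],
  ],
)

```text
time: 5.48
tool_pos: [0.4238, -0.0411, 0.1738]
ee_rot: [0.935, 0.065, -0.346, 0.024]
wrist_force: [-0.2, -0.0, 0.7]
grip_width: -0.002
```

Run:
```python
from h import *
rep(E0-.041*n-.011*u ,-1)
cv2.imwrite("pics/s2.png",camera("side"))
cv2.imwrite("pics/t2.png",camera("top"))
```

```text
t 5.4833 pos [ 0.4238 -0.0411  0.1738] F [-0.2167 -0.0104  0.7386] grip -0.0019200184877263332 q [-0.6248  0.2988  2.2563  1.751   0.563  -0.7706]
tool axes(cols)
 [[ 0.7514  0.1392 -0.645 ]
 [ 0.1055 -0.9903 -0.0908]
 [-0.6514  0.0001 -0.7587]]
rotvec tool [0.0051 0.0113 0.0058] shift cm tool now [ 0.3159  0.1494 -3.4553] in goal frame [ 0.3557  0.1299 -3.4522]
```

View pics/s2.png

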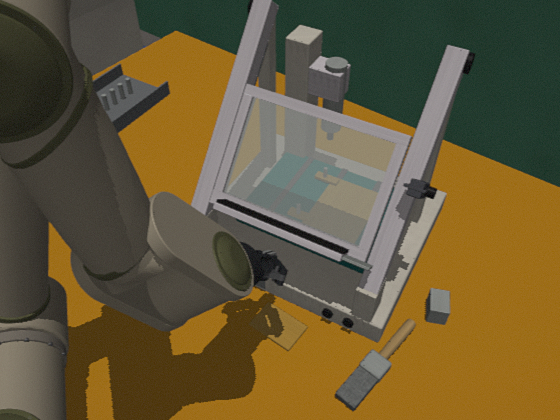

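View pics/t2.png

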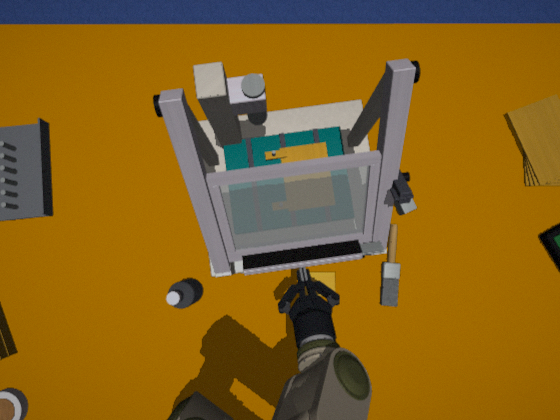

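The top view shows the closed fingertips going under the middle of the lip at about (302,268). The bottle at (183,292) and the blank are clear. I'll raise until contact.

Call:
send_rows(
  plan=[
    [0,0.01,0,0,0,-0.7,0],
    [0,0,0,0,0,-0.7,0],
    [0,0,0,0,0,-0.7,0],
    [0,0,0,0,0,-0.4,0],
    [0,0,0,0,0,-0.4,0],
    [0,0,0,0,0,-0.4,0],
  ],
)

```text
time: 6.08
tool_pos: [0.4408, -0.0387, 0.2039]
ee_rot: [0.937, 0.065, -0.341, 0.026]
wrist_force: [-0.8, -0.3, -2.2]
grip_width: 0.004
```

Run:
```python
from h import *
rep(E0-.041*n-.011*u ,-1)
```

```text
t 6.0833 pos [ 0.4408 -0.0387  0.2039] F [-0.7756 -0.2607 -2.2375] grip 0.003649167030614709 q [-0.5848  0.2341  2.1752  1.5662  0.5306 -0.5145]
tool axes(cols)
 [[ 0.7587  0.1397 -0.6363]
 [ 0.1046 -0.9902 -0.0927]
 [-0.643   0.0038 -0.7659]]
rotvec tool [0.0081 0.0002 0.0038] shift cm tool now [ 0.981   0.1485 -0.0398] in goal frame [ 0.9815  0.1445 -0.0408]
```

Call:
send_rows(
  plan=[
    [0,0,0,0.2,0,-0.5,0],
    [0,0,0,0.2,0,-0.5,0],
    [0,0,0,0.2,0,-0.5,0],
    [0,0,0,0.15,0,-0.5,0],
    [0,0,0,0.1,0,-0.5,0],
    [0,0,0,0.1,0,-0.5,0],
    [0,0,0,0.1,0,-0.5,0],
    [0,0,0,0.1,0,-0.5,0],
    [0,0,0,0.1,0,-0.5,0],
    [0,0,0,0.1,0,-0.5,0],
  ],
)

```text
time: 6.92
tool_pos: [0.4719, -0.0338, 0.2369]
ee_rot: [0.935, 0.062, -0.347, 0.03]
wrist_force: [-2.0, -0.8, -2.0]
grip_width: -0.002
```

Run:
```python
from h import *
rep(E0-.041*n-.011*u ,-1)
cv2.imwrite("pics/s3.png",camera("side"))
```

```text
t 6.9167 pos [ 0.4719 -0.0338  0.2369] F [-2.0326 -0.7788 -1.9774] grip -0.0021724610853274787 q [-0.5093  0.1976  2.0453  1.2853  0.4871 -0.1448]
tool axes(cols)
 [[ 0.7511  0.1363 -0.646 ]
 [ 0.095  -0.9906 -0.0986]
 [-0.6533  0.0127 -0.757 ]]
rotvec tool [ 0.0128  0.0139 -0.0046] shift cm tool now [0.7531 0.1536 4.5075] in goal frame [0.6897 0.2145 4.5151]
```

View pics/s3.png

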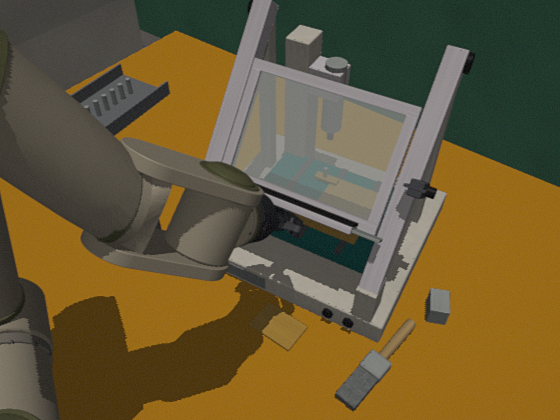

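The window is rising: the lip's right end is now near (352,228) in the side view and the pointer near (380,238). The marker is at (405,185). I'll keep going.

Call:
send_rows(
  plan=[
    [0,0.01,0,0.15,0,-0.55,0],
    [0,0,0,0.15,0,-0.55,0],
    [0,0,0,0.15,0,-0.55,0],
    [0,0,0,0.15,0,-0.55,0],
    [0,0,0,0.1,0,-0.55,0],
    [0,0,0,0.1,0,-0.55,0],
    [0,0,0,0.1,0,-0.55,0],
    [0,0,0,0.1,0,-0.55,0],
    [0,0,0,0.1,0,-0.55,0],
    [0,0,0,0.1,0,-0.5,0],
    [0,0,0,0.1,0,-0.4,0],
  ],
)

```text
time: 7.88
tool_pos: [0.5105, -0.0279, 0.2748]
ee_rot: [0.935, 0.06, -0.347, 0.031]
wrist_force: [-4.4, -1.5, -1.0]
grip_width: -0.002
```

```bash
cat >> h.py <<'E'
def shot(k):
    s=camera("side");t=camera("top")
    cv2.imwrite(f"pics/s{k}.png",s);cv2.imwrite(f"pics/t{k}.png",t)
    f=lambda c:cv2.convertScaleAbs(cv2.resize(c,None,fx=7,fy=7,interpolation=cv2.INTER_CUBIC),alpha=1.7,beta=10)
    cv2.imwrite(f"pics/s{k}z.png",f(s[165:245,345:445]));cv2.imwrite(f"pics/t{k}z.png",f(t[165:245,335:435]))
E
python3 - <<'E'
from h import *
rep(E0-.041*n-.011*u ,-1)
shot(4)
E
```

```text
t 7.8833 pos [ 0.5105 -0.0279  0.2748] F [-4.3573 -1.54   -0.9522] grip -0.0023086268083581875 q [-0.4392  0.188   1.8967  1.008   0.4954  0.2117]
tool axes(cols)
 [[ 0.7515  0.1345 -0.6459]
 [ 0.0912 -0.9908 -0.1002]
 [-0.6534  0.0164 -0.7568]]
rotvec tool [ 0.0144  0.014  -0.0084] shift cm tool now [0.2744 0.1533 9.9198] in goal frame [0.1335 0.2974 9.9194]
```

View pics/s4z.png

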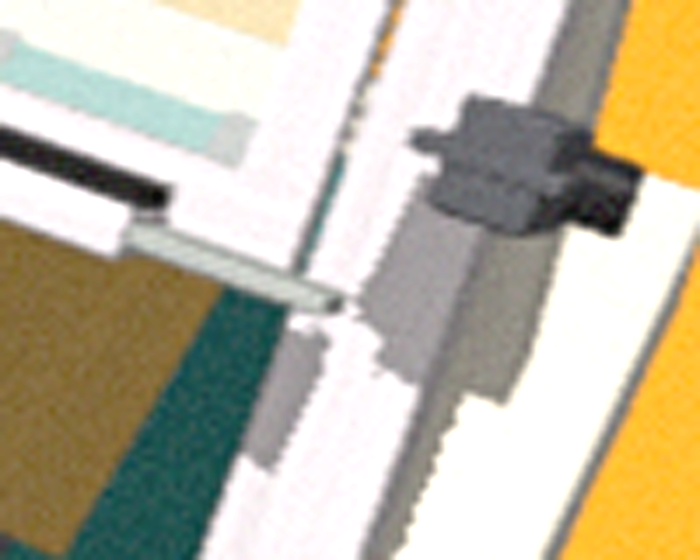

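View pics/t4z.png

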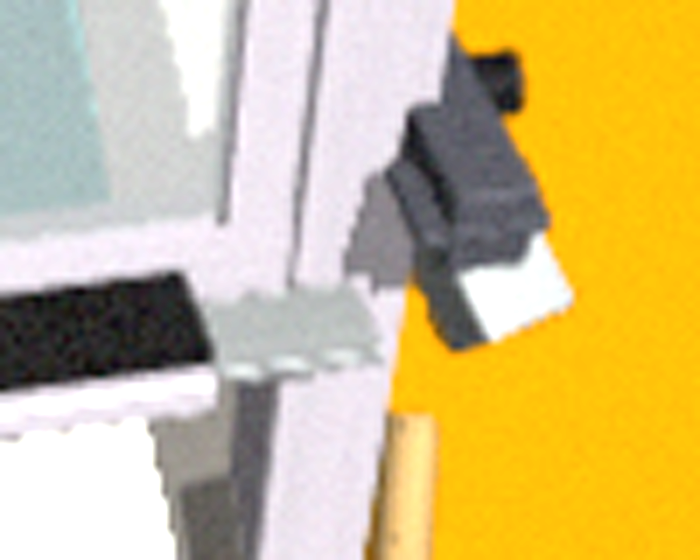

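Run:
```python
import cv2
for n,(x0,y0,x1,y1) in {"s4":(385,165,445,210),"t4":(375,165,425,220)}.items():
    im=cv2.imread(f"pics/{n}.png")[y0:y1,x0:x1]
    c=cv2.resize(im,None,fx=12,fy=12,interpolation=cv2.INTER_NEAREST)
    c=cv2.LUT(c,(__import__("numpy").clip((__import__("numpy").arange(256)/130.)**.7*255,0,255)).astype("uint8"))
    cv2.imwrite(f"pics/{n}d.png",c)
```

```text
(no output)
```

View pics/s4d.png

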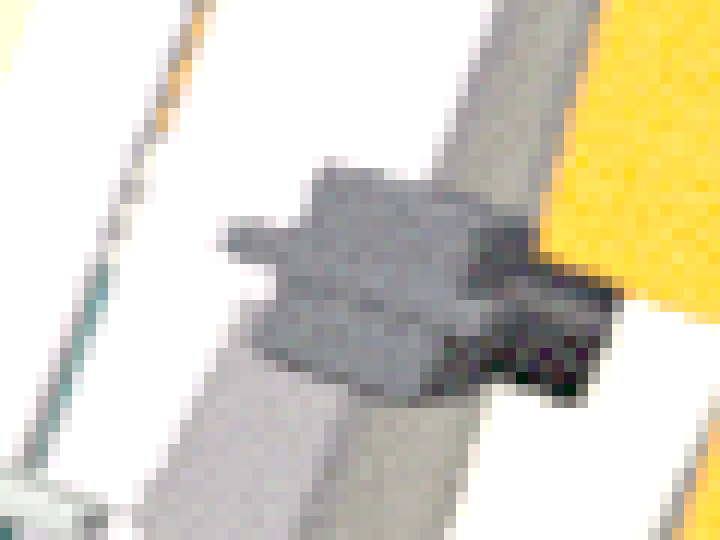

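View pics/t4d.png

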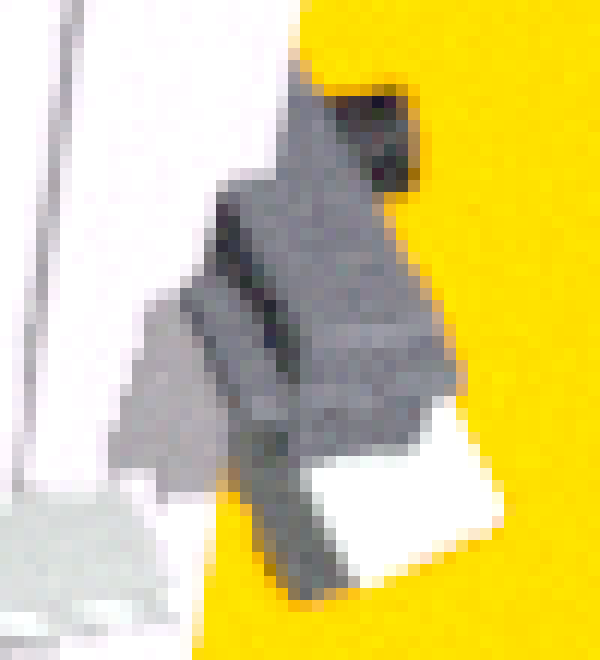

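Run:
```python
from h import *
M=np.c_[n,yv,u]
p=tri((392.8,207.6),(386.4,209.9)); m=tri((403,184.8),(392.1,193.8))
print(p,m,"diff n,y,u mm",1000*(m[0]-p[0])@M)
# where do deep/outer ends of pointer project
for nm,X in(("p",p[0]),("m",m[0])):
  for k in(-.014,.014): print(nm,k,proj(S,X+k*n),proj(T,X+k*n))
print("px per mm u", proj(S,p[0]+.001*u)-proj(S,p[0]),proj(T,p[0]+.001*u)-proj(T,p[0]))
# compare travel
```

```text
(array([ 0.5918, -0.1854,  0.2478]), [array([-0.3,  0.1]), array([ 0.4, -0.3])]) (array([ 0.6158, -0.1859,  0.2789]), [array([ 0.4, -0.1]), array([-0.5,  0.4])]) diff n,y,u mm [-1.8287 -3.6786 39.0733]
p -0.014 [390.8839 207.9717] [389.1624 214.7138]
p 0.014 [393.9963 207.3748] [384.5343 204.5748]
m -0.014 [402.0055 184.6311] [394.0718 199.3559]
m 0.014 [404.7983 184.7715] [389.114  189.2451]
px per mm u [ 0.2253 -0.6036] [ 0.0592 -0.3877]
```

Call:
send_rows(
  plan=[
    [0,0.01,0,0.08,0,-0.5,0],
    [0,0,0,0.08,0,-0.5,0],
    [0,0,0,0.08,0,-0.5,0],
    [0,0,0,0.08,0,-0.5,0],
    [0,0,0,0.08,0,-0.5,0],
    [0,0,0,0.08,0,-0.4,0],
    [0,0,0,0.05,0,-0.2,0],
    [0,0,0,0,0,0,0],
  ],
)

```text
time: 8.65
tool_pos: [0.5336, -0.0242, 0.2951]
ee_rot: [0.937, 0.061, -0.343, 0.03]
wrist_force: [-1.0, -0.6, -1.2]
grip_width: 0.002
```

```bash
cat >> h.py <<'E'
def dark(k):
    for nm,(x0,y0,x1,y1) in {"s":(375,165,435,210),"t":(365,165,425,220)}.items():
        im=cv2.imread(f"pics/{nm}{k}.png")[y0:y1,x0:x1]
        c=cv2.resize(im,None,fx=12,fy=12,interpolation=cv2.INTER_NEAREST)
        c=cv2.LUT(c,(np.clip((np.arange(256)/170.)**.7*255,0,255)).astype("uint8"))
        cv2.imwrite(f"pics/{nm}{k}d.png",c[:600,:800])
E
python3 - <<'E'
from h import *
rep(E0-.041*n-.011*u ,-1)
shot(5);dark(5)
E
```

```text
t 8.65 pos [ 0.5336 -0.0242  0.2951] F [-1.0112 -0.598  -1.183 ] grip 0.002424832980763723 q [-0.4064  0.1954  1.8148  0.9013  0.5132  0.3569]
tool axes(cols)
 [[ 0.7574  0.1346 -0.639 ]
 [ 0.0932 -0.9908 -0.0983]
 [-0.6463  0.0149 -0.7629]]
rotvec tool [ 0.0133  0.0047 -0.0073] shift cm tool now [-0.2976  0.1805 12.9867] in goal frame [-0.3601  0.351  12.9816]
```

View pics/s5d.png

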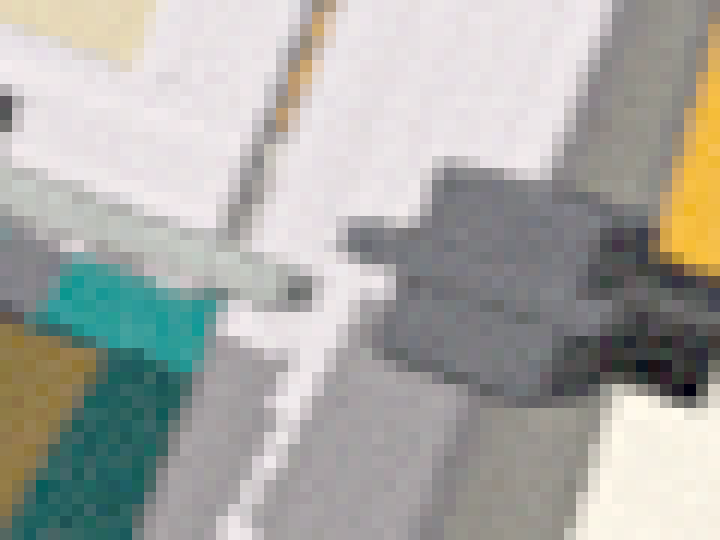

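View pics/t5d.png

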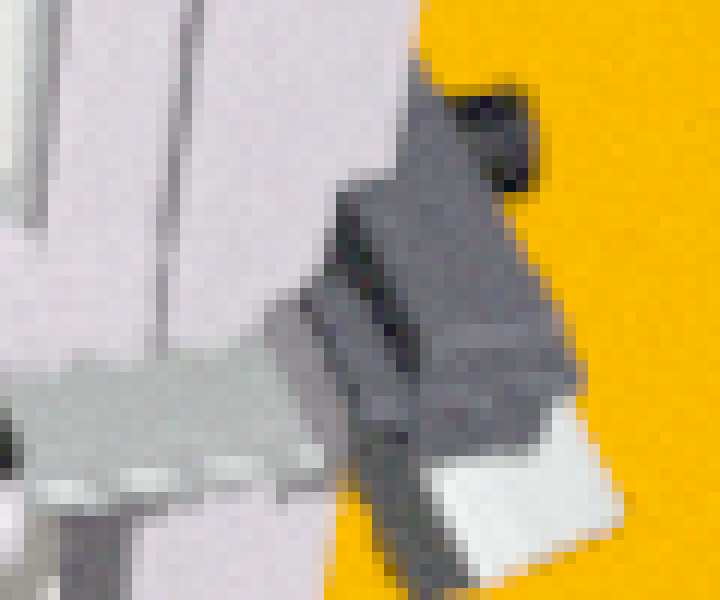

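View pics/s5.png

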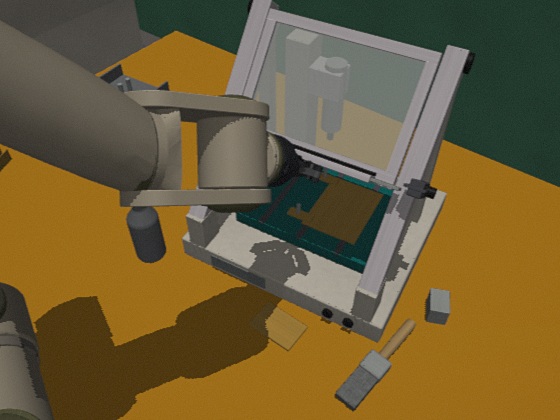

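```bash
cat >> h.py <<'E'
def one(cam,A,B,X,off):
    A=np.array(A)/12+np.array(off)-.5;B=np.array(B)/12+np.array(off)-.5
    J=np.c_[proj(cam,X+.001*u)-proj(cam,X),proj(cam,X-.001*yv)-proj(cam,X)]
    return np.linalg.solve(J,B-A)
E
python3 - <<'E'
from h import *
X=np.array([.6158,-.186,.2789])
print("side u,gap",one(S,(285,282),(355,240),X,(375,165)))
print("side corner TL: ",one(S,(299,272),(355,226),X,(375,165)))
print("top deep",one(T,(262,340),(305,290),X,(365,165)),"outer",one(T,(325,465),(360,415),X,(365,165)))
p=tri((399.4,188.6),(294/12+364.5,403/12+164.5));m=tri((403,184.8),(392.1,193.8));print(p,m,1000*(m[0]-p[0])@np.c_[n,yv,u])
E
```

```text
side u,gap [7.9943 6.4422]
side corner TL:  [7.8785 4.6033]
top deep [8.9618 5.4423] outer [9.1844 4.2008]
(array([ 0.6098, -0.1829,  0.2734]), [array([-0.1,  0. ]), array([ 0.1, -0.1])]) (array([ 0.6158, -0.1859,  0.2789]), [array([ 0.4, -0.1]), array([-0.5,  0.4])]) [ 0.7005 -3.7138  7.727 ]
```

Call:
send_rows(
  plan=[
    [0,0,0,0,0,-0.25,0],
    [0,0,0,0,0,-0.25,0],
    [0,0,0,0,0,-0.15,0],
    [0,0,0,0,0,0,0],
  ],
)

```text
time: 9.08
tool_pos: [0.5375, -0.0237, 0.2997]
ee_rot: [0.937, 0.061, -0.344, 0.03]
wrist_force: [-2.1, -0.2, -0.9]
grip_width: -0.0
```

Run:
```python
from h import *
rep(E0-.041*n-.011*u ,-1)
shot(6);dark(6)
```

```text
t 9.0833 pos [ 0.5375 -0.0237  0.2997] F [-2.0529 -0.2385 -0.8919] grip -0.0004373714635154626 q [-0.4009  0.1952  1.7973  0.8716  0.5209  0.3938]
tool axes(cols)
 [[ 0.7566  0.1341 -0.64  ]
 [ 0.093  -0.9909 -0.0975]
 [-0.6473  0.0142 -0.7621]]
rotvec tool [ 0.0125  0.0059 -0.0073] shift cm tool now [-0.2768  0.1827 13.5984] in goal frame [-0.3596  0.35   13.5932]
```

View pics/s6d.png

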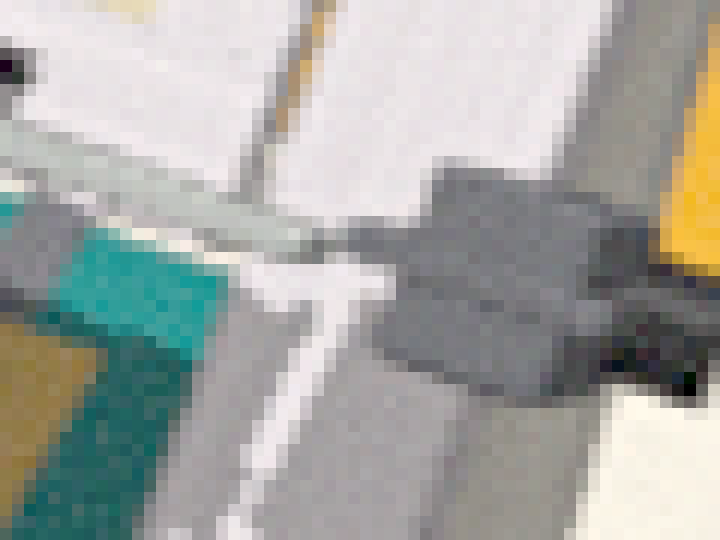

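View pics/t6d.png

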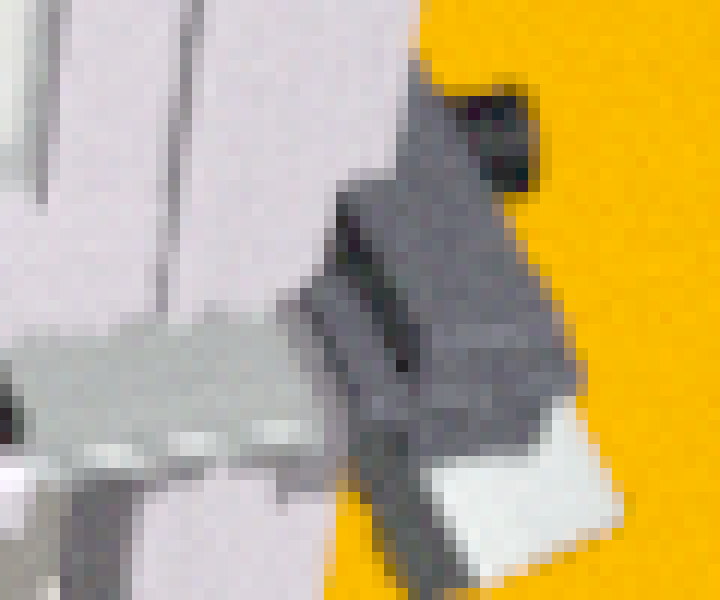

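Pointer and marker are nearly level, with about 2 mm left by my estimates (side 1.9 to 2.2, top 2.9). One small push, then I'll measure again.

Call:
send_rows(
  plan=[
    [0,0,0,0,0,-0.1,0],
    [0,0,0,0,0,-0.05,0],
    [0,0,0,0,0,0,0],
  ],
)

```text
time: 9.43
tool_pos: [0.5384, -0.0236, 0.3007]
ee_rot: [0.937, 0.061, -0.344, 0.03]
wrist_force: [-2.6, -0.9, -1.1]
grip_width: -0.003
```

Run:
```python
from h import *
rep(E0-.041*n-.011*u ,-1)
shot(7);dark(7)
```

```text
t 9.4333 pos [ 0.5384 -0.0236  0.3007] F [-2.5767 -0.9142 -1.0509] grip -0.0026911000561086976 q [-0.3996  0.1953  1.7936  0.8653  0.5225  0.4016]
tool axes(cols)
 [[ 0.7563  0.134  -0.6403]
 [ 0.093  -0.9909 -0.0975]
 [-0.6475  0.0142 -0.7619]]
rotvec tool [ 0.0124  0.0063 -0.0073] shift cm tool now [-0.2746  0.1867 13.7274] in goal frame [-0.3627  0.3544 13.7221]
```

View pics/s7d.png

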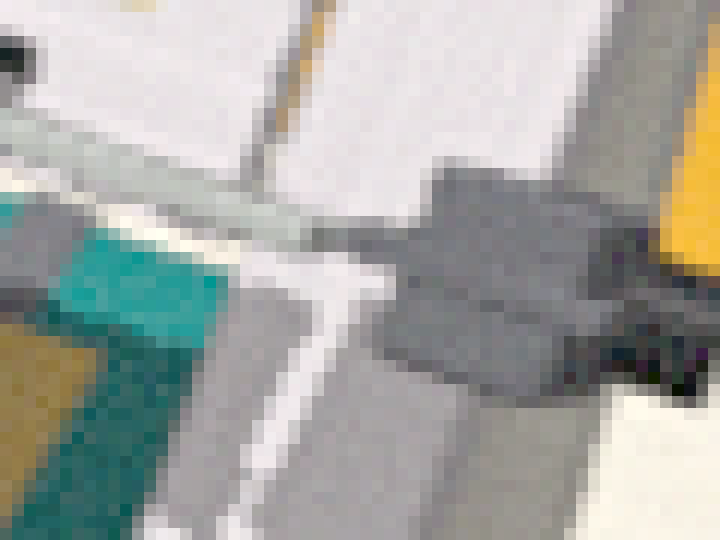

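View pics/t7d.png

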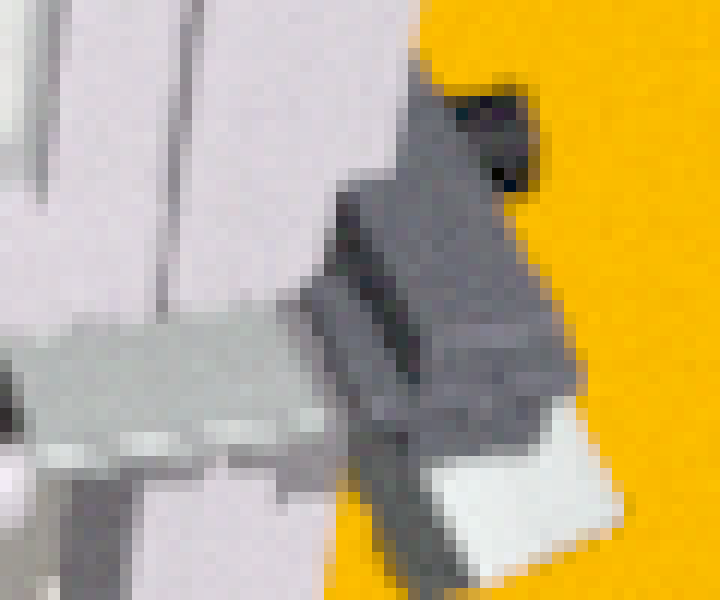

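Run:
```python
from h import *
im={k:np.mean([camera(k).astype(np.float32) for _ in range(6)],0) for k in("side","top")}
np.savez("avg.npz",**im)
X0=np.array([.6158,-.186,.2789])  # marker tip estimate (mid depth)
for nm,cam,dn in(("side",S,-.014),("top",T,0)):
    ys=np.arange(-25,25,.1);us=np.arange(15,-15,-.1)   # mm
    Y,U=np.meshgrid(ys,us)
    Xs=X0+dn*n+(-Y[...,None]*.001)*yv+U[...,None]*.001*u
    pc=Xs@cam["R"].T+cam["t"];q=pc@cam["intrinsics"].T;uv=(q[...,:2]/q[...,2:]).astype(np.float32)
    w=cv2.remap(im[nm],uv[...,0],uv[...,1],cv2.INTER_CUBIC)
    w=np.clip((np.clip(w,0,255)/200)**.7*255,0,255).astype(np.uint8)
    w=cv2.resize(w,None,fx=1.5,fy=1.5)
    for v in range(-10,11,5):
        r=int((15-v)*15); cv2.line(w,(0,r),(8,r),(0,0,255),1)
    cv2.imwrite(f"pics/rect_{nm}7.png",w)
```

```text
(no output)
```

View pics/rect_side7.png

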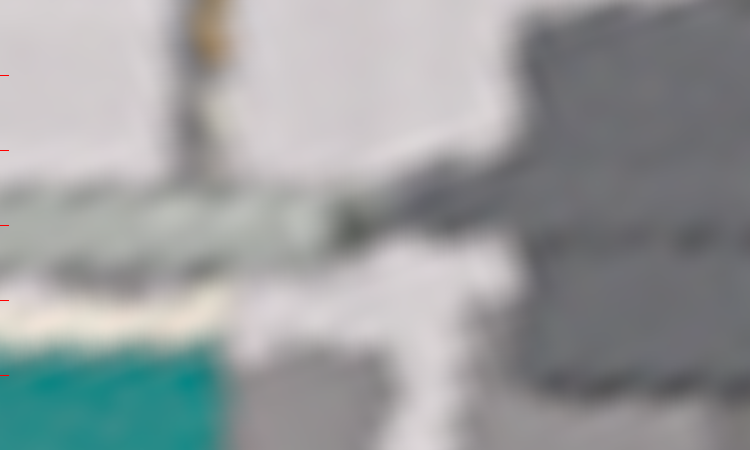

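View pics/rect_top7.png

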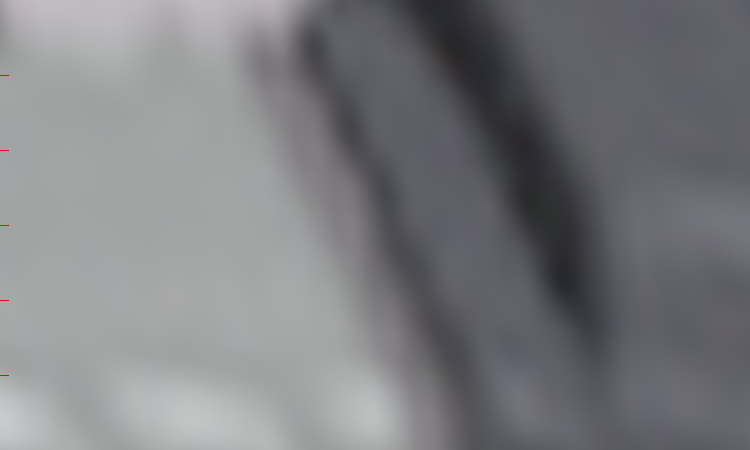

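```bash
cat > prof.py <<'E'
from h import *
im=np.load("avg.npz")["side"]
X0=np.array([.6158,-.186,.2789])
us=np.arange(12,-12,-.1)
def prof(y0,y1,dn):
    ys=np.arange(y0,y1,.1);Y,U=np.meshgrid(ys,us)
    Xs=X0+dn*n-Y[...,None]*.001*yv+U[...,None]*.001*u
    q=(Xs@S["R"].T+S["t"])@S["intrinsics"].T;uv=(q[...,:2]/q[...,2:]).astype(np.float32)
    return cv2.remap(im,uv[...,0],uv[...,1],cv2.INTER_LINEAR).mean((1,2))
for dn in(-.014,0):
  for nm,y0,y1 in(("ptr",-8,-3.5),("mrk a",3,8),("mrk b",2.,5)):
    p=prof(y0,y1,dn);k=int(np.argmin(np.where(abs(us)<4,p,1e9)))
    bgU=p[max(0,k-60):k].max();bgL=p[k:k+50].max();hU=(p[k]+bgU)/2;hL=(p[k]+bgL)/2
    i=k
    while p[i]<hU:i-=1
    j=k
    while p[j]<hL:j+=1
    bg=min(bgU,bgL);wt=np.clip(bg-p[i-10:j+10],0,None)
    print(dn,nm,"min",p[k],"bg",bgU,bgL,"edges",us[i],us[j],"mid",(us[i]+us[j])/2,"centroid",(wt*us[i-10:j+10]).sum()/wt.sum())
E
python3 prof.py
```

```text
-0.014 ptr min 105.36405 bg 141.33217 149.98987 edges 2.700000000000033 -3.8999999999999435 mid -0.5999999999999552 centroid -0.6086551562083201
-0.014 mrk a min 57.92755 bg 149.44724 148.16162 edges 4.500000000000027 -1.199999999999953 mid 1.6500000000000368 centroid 1.6483192458437679
-0.014 mrk b min 58.743576 bg 150.61124 151.47565 edges 4.200000000000028 -1.199999999999953 mid 1.5000000000000373 centroid 1.48821488754912
0 ptr min 92.47419 bg 146.16473 148.73235 edges 2.100000000000035 -4.099999999999945 mid -0.9999999999999547 centroid -1.0458936643916295
0 mrk a min 59.03903 bg 138.23505 133.99252 edges 4.300000000000027 -1.799999999999951 mid 1.2500000000000382 centroid 1.2290113709841641
0 mrk b min 57.300797 bg 149.96933 148.83463 edges 4.000000000000028 -1.8999999999999506 mid 1.050000000000039 centroid 1.0520306759689861
```

Call:
send_rows(
  plan=[
    [0,0,0,0,0,-0.1,0],
    [0,0,0,0,0,-0.08,0],
    [0,0,0,0,0,0,0],
  ],
)

```text
time: 10.38
tool_pos: [0.5394, -0.0234, 0.302]
ee_rot: [0.937, 0.061, -0.344, 0.03]
wrist_force: [-2.9, -1.4, -1.3]
grip_width: 0.002
```

```bash
python3 - <<'E'
from h import *
rep(E0-.041*n-.011*u ,-1)
im={k:np.mean([camera(k).astype(np.float32) for _ in range(6)],0) for k in("side","top")}
np.savez("avg.npz",**im)
for k in im: cv2.imwrite(f"pics/{k[0]}8.png",im[k].astype(np.uint8))
dark(8)
E
python3 prof.py
```

```text
t 10.3833 pos [ 0.5394 -0.0234  0.302 ] F [-2.8764 -1.4179 -1.3353] grip 0.0017656243509614805 q [-0.3981  0.1953  1.7887  0.857   0.5248  0.4117]
tool axes(cols)
 [[ 0.756   0.1339 -0.6408]
 [ 0.0929 -0.9909 -0.0974]
 [-0.648   0.0141 -0.7615]]
rotvec tool [ 0.0123  0.0069 -0.0073] shift cm tool now [-0.2667  0.1873 13.891 ] in goal frame [-0.3643  0.3552 13.8855]
-0.014 ptr min 105.35094 bg 143.06744 150.109 edges 4.400000000000027 -2.1999999999999496 mid 1.1000000000000387 centroid 1.143232275403959
-0.014 mrk a min 58.300083 bg 149.46783 147.89442 edges 4.600000000000026 -1.199999999999953 mid 1.7000000000000366 centroid 1.662994973135737
-0.014 mrk b min 59.10842 bg 151.13678 151.25484 edges 4.200000000000028 -1.0999999999999535 mid 1.5500000000000371 centroid 1.5249205892791462
0 ptr min 90.324425 bg 147.32782 147.37755 edges 3.7000000000000295 -2.09999999999995 mid 0.8000000000000398 centroid 0.7674534024917954
0 mrk a min 59.201447 bg 138.1584 133.7814 edges 4.300000000000027 -1.799999999999951 mid 1.2500000000000382 centroid 1.2324806818842358
0 mrk b min 57.31553 bg 150.16393 148.22365 edges 4.000000000000028 -1.799999999999951 mid 1.1000000000000387 centroid 1.0688697920072572
```

View pics/s8d.png

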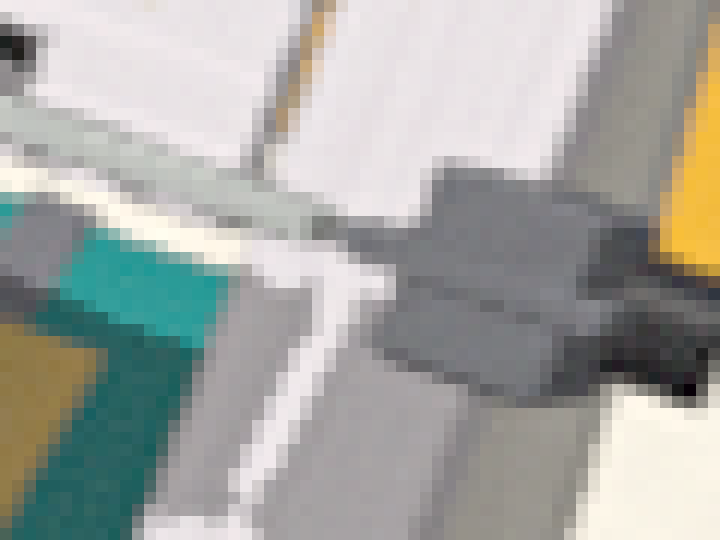

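View pics/t8d.png

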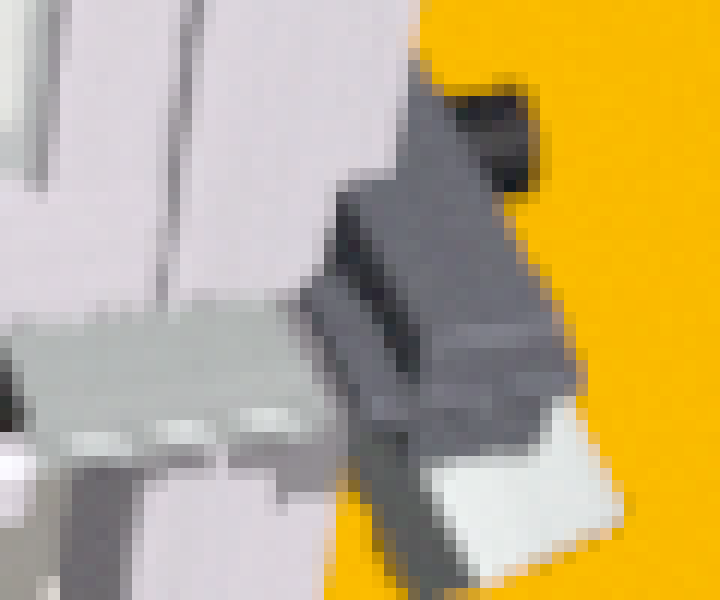

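Call:
send_rows(
  plan=[
    [0,0,0,0,0,-0.05,0],
    [0,0,0,0,0,0,0],
  ],
)

```text
time: 11.15
tool_pos: [0.5397, -0.0234, 0.3022]
ee_rot: [0.936, 0.061, -0.344, 0.03]
wrist_force: [-1.5, 0.1, -0.2]
grip_width: -0.002
```

```bash
python3 - <<'E'
from h import *
rep(E0-.041*n-.011*u ,-1)
im={k:np.mean([camera(k).astype(np.float32) for _ in range(6)],0) for k in("side","top")}
np.savez("avg.npz",**im)
E
python3 prof.py
```

```text
t 11.15 pos [ 0.5397 -0.0234  0.3022] F [-1.4913  0.1499 -0.1532] grip -0.001981364026458858 q [-0.3977  0.1954  1.7877  0.855   0.5253  0.4142]
tool axes(cols)
 [[ 0.7558  0.1338 -0.641 ]
 [ 0.0929 -0.9909 -0.0973]
 [-0.6482  0.014  -0.7613]]
rotvec tool [ 0.0122  0.0071 -0.0073] shift cm tool now [-0.2647  0.1899 13.9246] in goal frame [-0.3661  0.3568 13.9191]
-0.014 ptr min 107.31787 bg 145.76447 150.56395 edges 4.800000000000026 -1.5999999999999517 mid 1.600000000000037 centroid 1.5502397908374301
-0.014 mrk a min 57.86705 bg 149.5276 147.45113 edges 4.500000000000027 -1.199999999999953 mid 1.6500000000000368 centroid 1.6508906836772759
-0.014 mrk b min 59.29912 bg 150.45517 150.69463 edges 4.300000000000027 -1.199999999999953 mid 1.5500000000000371 centroid 1.5247277426615244
0 ptr min 88.771935 bg 147.33655 149.28342 edges 3.800000000000029 -1.6999999999999513 mid 1.050000000000039 centroid 1.0127711132075783
0 mrk a min 58.364857 bg 138.06705 133.43097 edges 4.300000000000027 -1.799999999999951 mid 1.2500000000000382 centroid 1.2322879615547062
0 mrk b min 56.749798 bg 150.09245 147.77165 edges 4.000000000000028 -1.799999999999951 mid 1.1000000000000387 centroid 1.0653804266628975
```

The side profile puts the pointer level with the marker to about 0.1 mm. I'll drop the fingers away from the lip and back out.

Call:
send_rows(
  plan=[
    [0,0,0,0,0,0.3,0],
    [0,0,0,0,0,0.6,0],
    [0,0,0,0,0,0.9,0],
    [0,0,0,0,0,0.5,0],
    [0,0,0,-1,0,0,0],
    [0,0,0,-2,0,0,0],
    [0,0,0,-2,0,0,0],
    [0,0,0,-2,0,0,0],
    [0,0,0,-2,0,0,0],
    [0,0,0,-2,0,0,0],
    [0,0,0,-1,0,0,0],
    [0,0,0,0,0,0,0],
  ],
)

```text
time: 12.75
tool_pos: [0.4278, -0.0367, 0.3687]
ee_rot: [0.937, 0.059, -0.343, 0.032]
wrist_force: [-0.7, 0.1, 0.2]
grip_width: 0.001
```

```bash
python3 - <<'E'
from h import *
rep(E0-.041*n-.011*u ,-1)
im={k:np.mean([camera(k).astype(np.float32) for _ in range(6)],0) for k in("side","top")}
np.savez("avg.npz",**im)
for k in im: cv2.imwrite(f"pics/{k[0]}9.png",im[k].astype(np.uint8))
dark(9)
E
python3 prof.py
```

```text
t 12.75 pos [ 0.4278 -0.0367  0.3687] F [-0.7155  0.1286  0.2074] grip 0.0011907433007169205 q [-0.5965 -0.0976  1.8866  0.7796  0.7909  0.4291]
tool axes(cols)
 [[ 0.7582  0.1325 -0.6384]
 [ 0.0894 -0.991  -0.0996]
 [-0.6459  0.0185 -0.7632]]
rotvec tool [ 0.0148  0.0042 -0.0112] shift cm tool now [12.5943  0.1933 11.7273] in goal frame [12.5415  0.5073 11.7745]
-0.014 ptr min 103.69609 bg 139.63443 145.01666 edges 4.700000000000026 -1.5999999999999517 mid 1.5500000000000371 centroid 1.5389431339439767
-0.014 mrk a min 55.804916 bg 144.23895 142.70396 edges 4.500000000000027 -1.199999999999953 mid 1.6500000000000368 centroid 1.6497683277873274
-0.014 mrk b min 57.172207 bg 145.83496 145.97148 edges 4.300000000000027 -1.199999999999953 mid 1.5500000000000371 centroid 1.5248196904328288
0 ptr min 85.96477 bg 141.98987 143.82864 edges 3.7000000000000295 -1.6999999999999513 mid 1.000000000000039 centroid 0.9947967912792576
0 mrk a min 56.433086 bg 133.27112 128.89032 edges 4.300000000000027 -1.799999999999951 mid 1.2500000000000382 centroid 1.2331569527877269
0 mrk b min 54.917908 bg 144.63861 143.25104 edges 4.000000000000028 -1.799999999999951 mid 1.1000000000000387 centroid 1.0675099417002025
```

View pics/s9.png

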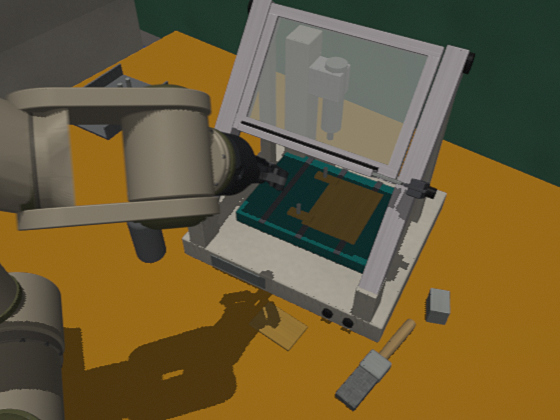

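View pics/t9.png

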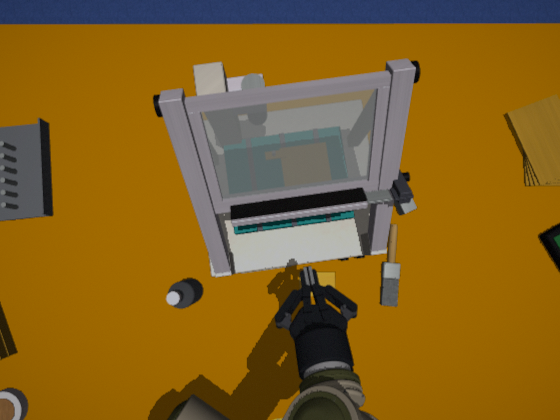

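View pics/s9d.png

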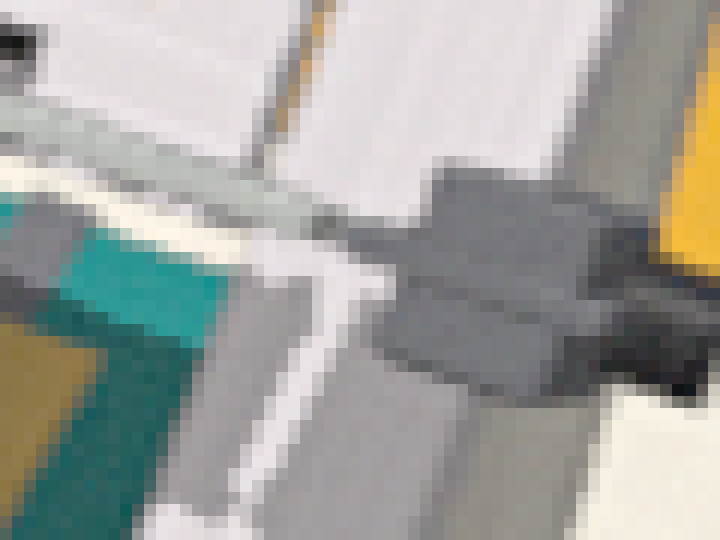

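View pics/t9d.png

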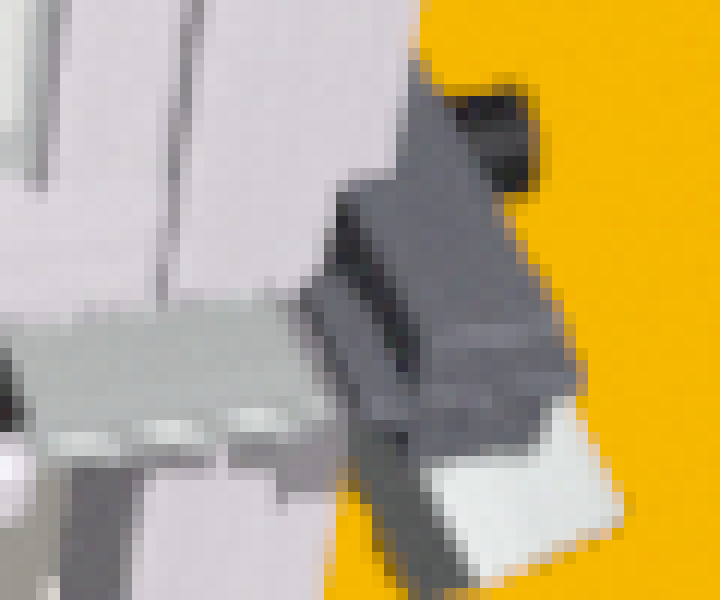

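Run:
```python
from rig import *
print(close_job(), get_state()["time"])
```

```text
the job is handed in; nothing more can be done
the job is handed in; nothing more can be done
```

I raised the guard window until the pointer was level with the marker. I used closed fingertips under the middle of the lip and did not pinch it. Then I lowered the fingers, backed well clear and handed the job in at about 13 s.

**Level, from the side view:** after letting go, the pointer is level with the marker to within about 0.2 mm, and the window had not moved.

**Level, from other checks:** these were coarser and did not fully agree. The top view suggested the pointer might be 0–2 mm low. The earlier two-camera estimates suggested it might be 1–1.7 mm high.

**Contact and surroundings:** I saw no more than about 5 N at the wrist. The last pictures show the blank, brush, block and marker where they were. The bottle is partly hidden by the arm in the side view, but the top view shows it in place.

**Possible problem:** on the way in, joint 6 read -2.8828 against its stated limit of -2.88. I turned the tool back straight away and used the half-turned grasp instead, but this may count as passing the joint's range.

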